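# Empty the stopper tray into the wash tub and unhitch the shaker's drive arm

## Task

Empty all four rubber stoppers from the black scoop tray into the blue wash tub of the shaker and set the tray back down flat on the bench. Then pull the red latch tab sideways against its spring, lift the yellow drive arm at least 5 cm off its ball and finish while still holding it up there, so that the tub can be taken away. Leave the amber jar, the glass beaker and the blue cap standing where they are.

Things in the scene. Friction and masses are not known exactly. Their poses are not given: they have to be found in the camera images.
- station: The bench shaker, fixed: aluminium sled 210 x 265 x 12 mm carrying the blue open wash tub and the steel ball mount, and a grey drive unit (140 x 110 mm, 130 mm tall) centred at y = 410 mm. Origin on the bench under the tub's centre, z up. The ball's centre is at (0, 135, 85) mm. The yellow drive arm runs from its hinge at (0, 335, 85) mm along -y to the ball, beyond the tub's +y wall.
- tub_in (a point): Centre of the blue tub's inner floor, 17 mm above the bench on the station's z axis. Tub: outside 200 mm along the station's x, 160 mm along its y, walls 5 mm thick, rim 72 mm above the bench.
- ball (a point): Centre of the steel ball (30 mm across, flat underneath), 85 mm above the bench; axes as the station's.
- socket (a point): Socket centre of the yellow coupler, an upside-down box 44 (x) x 50 (y) x 31 mm at the drive arm's end. On the ball's centre when hitched; the coupler's top is 22 mm above it. Axes as the drive arm's.
- drive_arm: The yellow drive arm (bar 24 mm wide, coupler at its end, latch), about 0.5 kg. Origin on its level hinge at station point (0, 335, 85) mm, hinge along the station's x; the arm runs 200 mm along its own -y to the coupler. Axes as the station's when down on the ball; the coupler end swings up by up to 0.7 rad (roll goes negative); 0.25 rad lifts it 50 mm. Turns freely, falls back when let go.
- latch (a joint): Travel of the latch, m: 0 = shut, 0.014 = fully out at its stop. It slides along the station's +x, away from the coupler. Spring: about 4 N to start, 11 N at the stop; it snaps shut when let go. While out less than about 9 mm, its bolt under the ball keeps the arm from rising; it must be held out while the arm starts to rise.
- latch_tab (a point): Grip point on the red upright latch tab: 10 mm thick along x, 26 mm wide along y, top 16 mm above this point, foot 46 mm below. Shut, it lies 65 mm from the ball's centre along the station's +x and 28.5 mm above it (113.5 mm above the bench), with 38 mm free between tab and coupler. It rides and tips with the arm, so the arm can be lifted by it. Axes as the drive arm's.
- tray: Black scoop tray, loose, about 160 g: 156 mm along its x, 112 mm along its y, floor 4 mm thick, walls 28 mm tall on both sides and at the back (-x); the front (+x) end is open, without a lip. Origin at the centre of its underside, z up.
- tray_handle (a point): Grip point on the tray's green upright tab handle at its back, at (-72, 0, 42) mm in the tray's frame: 12 mm thick along the tray's x, 60 mm wide along its y, top 60 mm above the tray's underside. Axes as the tray's.
- tray_lip (a point): Middle of the tray's open front edge, at (78, 0, 4) mm in the tray's frame. Axes as the tray's.
- stopper1: One of four alike brick-red tapered rubber stoppers, 25 mm tall, 22 mm across below and 29 mm across the top, about 18 g, standing in the tray. Origin at the centre of its small underside, z along its axis.
- stopper2: One of four alike brick-red tapered rubber stoppers, 25 mm tall, 22 mm across below and 29 mm across the top, about 18 g, standing in the tray. Origin at the centre of its small underside, z along its axis.
- stopper3: One of four alike brick-red tapered rubber stoppers, 25 mm tall, 22 mm across below and 29 mm across the top, about 18 g, standing in the tray. Origin at the centre of its small underside, z along its axis.
- stopper4: One of four alike brick-red tapered rubber stoppers, 25 mm tall, 22 mm across below and 29 mm across the top, about 18 g, standing in the tray. Origin at the centre of its small underside, z along its axis.
- reagent_jar: Bystander: amber glass jar with a blue cap, 60 mm across, 85 mm tall, loose. Origin at the centre of its underside.
- beaker: Bystander: glass beaker, 64 mm across the rim, 80 mm tall, loose. Origin at the centre of its underside.
- blue_cap: Bystander: blue ring cap, 48 mm across, 22 mm tall, loose. Origin at the centre of its underside.
Not all that is in view belongs to the job. Leave any green or purple look-alike of the stopper3 alone. Several things have the shape of the tray; the one meant has the colours described above.

How it is judged (in metres and radians):
On the way, in this order (a step that is already met when the one before it is completed fails the run):
1. all four stoppers lie in the tub, and the tray is back flat on the bench, let go (x of stopper1 in the frame of station between -0.097 and 0.097 m and y of stopper1 in the frame of station between -0.077 and 0.077 m and z of each of stopper1, stopper2, stopper3, stopper4 in the frame of station below 0.066 m and x of stopper2 in the frame of station between -0.097 and 0.097 m and y of stopper2 in the frame of station between -0.077 and 0.077 m and x of stopper3 in the frame of station between -0.097 and 0.097 m and y of stopper3 in the frame of station between -0.077 and 0.077 m and x of stopper4 in the frame of station between -0.097 and 0.097 m and y of stopper4 in the frame of station between -0.077 and 0.077 m and height (world z) of tray below 0.008 m and angle between tray's own z axis and vertical below 0.08 rad and linear speed of tray below 0.02 m/s and contact force between the fingers and tray below 0.2 N), for 0.2 s.
2. the latch is pulled out while the arm is still down on the ball (value of joint latch above 0.009 m and angle between drive_arm's own z axis and vertical below 0.1 rad), for 0.05 s.
3. the arm is raised off the ball, held by the gripper (angle between drive_arm's own z axis and vertical above 0.24 rad and contact force between the fingers and drive_arm above 1 N), for 0.2 s.
At the end, for the whole second after the job is handed in: All four stoppers are inside the tub; the tray lies flat on the bench (within 8 mm and 0.08 rad), let go; the drive arm is raised by at least 0.24 rad (48 mm at the coupler), still, and carried by the gripper's fingers alone (all of step 1 and all of step 3 and angular speed of drive_arm below 0.15 rad/s and contact force between tray and drive_arm below 0.2 N); the arm keeps its last pose, push and grip.
It fails at once if the amber jar is moved more than 30 mm or tipped (distance of reagent_jar from where it was at the start of the episode above 0.03 m or angle between reagent_jar's own z axis and vertical above 0.4 rad).
It fails at once if the glass beaker is moved more than 30 mm or tipped (distance of beaker from where it was at the start of the episode above 0.03 m or angle between beaker's own z axis and vertical above 0.4 rad).
It fails at once if the blue ring cap is moved more than 30 mm or tipped (distance of blue_cap from where it was at the start of the episode above 0.03 m or angle between blue_cap's own z axis and vertical above 0.4 rad).
It also fails if it takes over 58 s, if anything falls off the work surface, if the arm or the gripper's body presses on something with over 40 N, if the wrist force passes 120 N, or if a joint passes its speed limit or range.

## Robot

A 6-joint arm with a two-finger parallel gripper is mounted at the origin on the work surface. World frame = base frame: x ahead of the robot, y to its left, z up, the work surface at z = 0. Lengths are in m, angles in degrees, forces in N, time in s.
With the tool pointing down it reaches from about 0.25 to 0.775 m from the base axis. Payload 8.9 kg.
Tool frame: the origin (TCP) lies at the very end of the fingers, on their centre line; the grasp point (between the pads) lies arm.hold_point_z behind it (arm.hold_point_z is the distance from the TCP to the grasp point, in m); z points along the fingers, y is the line along which they close (so a half turn about z gives the same grasp; the last joint's range is limited). The gripper opens to 85 mm and grips with 20 to 120 N. Pads are 22 mm wide; open, the fingers measure 114 mm over their backs; the gripper's body (76 mm by 85 mm) begins 54 mm behind the grasp point. The pads swing forward as they close: fully open they stand 13 mm farther back than shut.
Start: joints at [-73.241, 16.656, -8.789, 64.555, 0, 82.019], TCP at [0.22, -0.477, 0.231] pointing down, gripper open.
Joint ranges: [-144.48, 144.48], [-52.06, 99.96], [-74.48, 78.29], [-112.23, 115.85], [-86.99, 84.42], [-180, 180]. Speed limits (degrees/s): [127.2, 127.2, 159.86, 180, 180, 180].

## Interface

Orientations are given as a 3x3 rotation matrix whose columns are the frame's x, y, z axes.
In Python, from station import arm gives the robot as it stands. Calls block until the motion is done:
- arm.move_to(position, orientation): joint-space move of the TCP to a pose.
- arm.move_l(position, frame=None, v=0.15, stop_force=None): straight line of the TCP; frame=None keeps the orientation; v is the mean speed in m/s. With stop_force (N) it stops when the force on the tool has changed by that much, and returns True; else False.
- arm.move_j(angles): joint-space move.
- arm.set_gripper(opening, force=None): opening from 0.0 (shut) to 1.0 (fully open); force is the grip in N (None keeps the last); returns when the fingers have stopped.
- arm.wait(seconds).
- arm.ik(position, orientation): joint angles nearest the present ones, or None.
- arm.state(): the state.
- arm.grab_frame(name): name is "scene" or "top" or "wrist"; returns a dict with "image" (420x560x3 uint8, red, green, blue), "fx", "fy", "cx", "cy" (pixels), "R" (3x3) and "t" (3): a world point X has camera coordinates R X + t; the wrist camera has in their place "hand_eye" (4x4, takes a point from camera to tool coordinates, whose origin is the TCP and whose axes are the flange's). Camera axes: x right, y down, z forward; pixel columns grow to the right and rows downward; lengths in m; the calibration is good to about 2 mm. A picture is of the moment at which its call begins: read the wrist's pose just before it. There is no depth.
A pose or a line that the arm cannot do raises arm.IKError and nothing moves.
- arm.close_job(): hands the job in; it is judged then, once.
Trained networks look in a picture, given as the dict that the camera call returned (one of the last four; its "shot" number tells which), for a name from the list of things; names that differ only in an ending like _2 or _b are one class to them, and where a whole thing is asked for, a point or a joint stands for the part that bears it (a point fixed in the world has none). Each returns a list of dicts, best first, with "p" (0 to 1); they miss things now and then, are a little off and sometimes report something else, mostly with a low value. They report only what shows in the picture. A call takes as long as a camera call. They do not tell look-alikes from the thing itself.
- arm.silhouettes(name, picture): "region" (420x560 bool, what is visible of it) and "box" ([left, top, right, bottom] in pixels, round what is visible of it).
- arm.tip_of(name, picture): "point" ([column, row] in pixels: a listed point, or the origin of a listed thing).
The state is a dict: "time": time; "joint_pos": joint angles; "joint_velocities": joint speeds; "joint_efforts": joint torques, N m; "tcp_pos": TCP position; "ee_rot": TCP orientation; "force": force on the tool from outside, world axes, zero at the start; "torque": the same for the moment, N m; "opening": opening from 0.0 (shut) to 1.0 (fully open); "gripper_force": force on a finger pad.
Only numpy, scipy, OpenCV 4.12 (cv2) and the standard library are available. Lean on these libraries where they do the work, as an engineer would, in place of code of your own. Each camera call takes 0.05 s, during which the arm holds its last target. There are 200 camera calls.

## Working session

There is one attempt and no reset: what is moved stays moved. The work goes in short steps, each a Python script; the robot and the scene stay as the last script left them, time stands still between calls to the robot, and variables do not carry over. Pictures are saved under pics/ and viewed, at most 10 in all, crops included, and the job is handed in when it is done.

```bash
ls; mkdir -p pics; cat > h.py <<'E'
import numpy as np, cv2
from station import arm
def save(n,im): cv2.imwrite(f'pics/{n}.png',im[:,:,::-1])
def pix(f,X):
    c=f['R']@np.asarray(X,float)+f['t']; return np.array([f['fx']*c[0]/c[2]+f['cx'],f['fy']*c[1]/c[2]+f['cy']])
def ray(f,p,z):
    d=np.array([(p[0]-f['cx'])/f['fx'],(p[1]-f['cy'])/f['fy'],1.]); R=np.array(f['R']); o=-R.T@f['t']; d=R.T@d
    return o+d*(z-o[2])/d[2]
E
python3 - <<'E'
from h import *
print(arm.hold_point_z)
fs={n:arm.grab_frame(n) for n in('scene','top')}
for n,f in fs.items():
    print(n,'cam',(-np.array(f['R']).T@f['t']).round(3))
    for q,z in (('station',0),('tub_in',.017),('ball',.085),('socket',.085),('latch_tab',.1135),('tray',0),('tray_handle',.042),('tray_lip',.004),('stopper1',.004),('reagent_jar',0),('beaker',0),('blue_cap',0)):
        for d in arm.tip_of(q,f)[:6]:
            print(n,q,round(d['p'],2),np.round(d['point']),ray(f,d['point'],z).round(3))
save('both',np.hstack([cv2.resize(fs[n]['image'],(400,300)) for n in fs]))
save('top',fs['top']['image'])
E
```

```text
pics
0.0187
scene cam [0.963 0.1   0.792]
scene station 0.89 [280. 222.] [0.48  0.005 0.   ]
scene station 0.21 [141. 175.] [ 0.426 -0.384 -0.   ]
scene tub_in 0.61 [284. 214.] [0.467 0.011 0.017]
scene ball 0.59 [348. 198.] [0.433 0.148 0.085]
scene socket 0.81 [348. 201.] [0.442 0.149 0.085]
scene latch_tab 0.52 [350. 218.] [0.507 0.159 0.114]
scene tray 0.95 [165. 197.] [ 0.476 -0.295  0.   ]
scene tray 0.68 [183. 138.] [ 0.275 -0.323  0.   ]
scene tray 0.43 [280. 333.] [0.742 0.064 0.   ]
scene tray_handle 0.93 [165. 113.] [ 0.233 -0.386  0.042]
scene tray_handle 0.63 [137. 178.] [ 0.466 -0.362  0.042]
scene tray_lip 0.93 [200. 153.] [ 0.32  -0.258  0.004]
scene tray_lip 0.74 [192. 202.] [ 0.478 -0.222  0.004]
scene stopper1 0.71 [163. 201.] [ 0.492 -0.294  0.004]
scene stopper1 0.7 [176. 205.] [ 0.496 -0.256  0.004]
scene stopper1 0.51 [170. 188.] [ 0.451 -0.291  0.004]
scene stopper1 0.42 [188. 194.] [ 0.459 -0.241  0.004]
scene stopper1 0.42 [153. 234.] [ 0.586 -0.28   0.004]
scene stopper1 0.42 [221. 216.] [ 0.5   -0.139  0.004]
scene reagent_jar 0.8 [200. 314.] [ 0.741 -0.10
[... 841 characters left out ...]
 0.015 0.042]
top tray_lip 0.97 [388. 304.] [ 0.314 -0.259  0.004]
top tray_lip 0.93 [368. 228.] [ 0.486 -0.22   0.004]
top tray_lip 0.27 [396. 144.] [ 0.691 -0.293  0.004]
top stopper1 0.68 [398. 243.] [ 0.451 -0.29   0.004]
top stopper1 0.63 [320. 124.] [ 0.741 -0.111  0.004]
top stopper1 0.59 [402. 223.] [ 0.499 -0.3    0.004]
top stopper1 0.59 [378. 221.] [ 0.503 -0.244  0.004]
top stopper1 0.55 [331. 225.] [ 0.493 -0.135  0.004]
top stopper1 0.51 [391. 188.] [ 0.583 -0.278  0.004]
top reagent_jar 0.65 [320. 123.] [ 0.746 -0.111  0.   ]
top beaker 0.73 [396. 145.] [ 0.689 -0.295  0.   ]
top blue_cap 0.72 [251. 124.] [0.741 0.057 0.   ]
top blue_cap 0.41 [320. 122.] [ 0.747 -0.11   0.   ]
```

View pics/top.png

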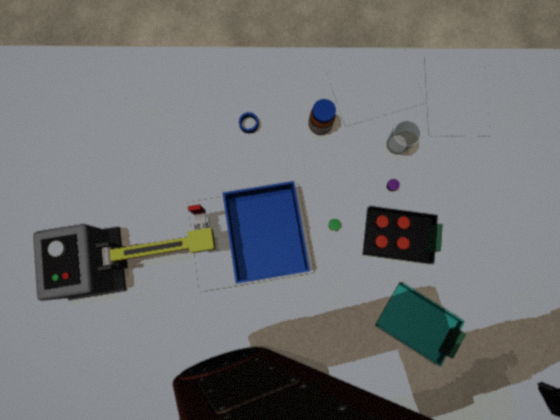

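```bash
python3 - <<'E'
from h import *
f=arm.grab_frame('scene'); save('sc',cv2.resize(f['image'][90:260,110:400],None,fx=2.7,fy=2.7,interpolation=cv2.INTER_CUBIC))
E
```

```text
(no output)
```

View pics/sc.png

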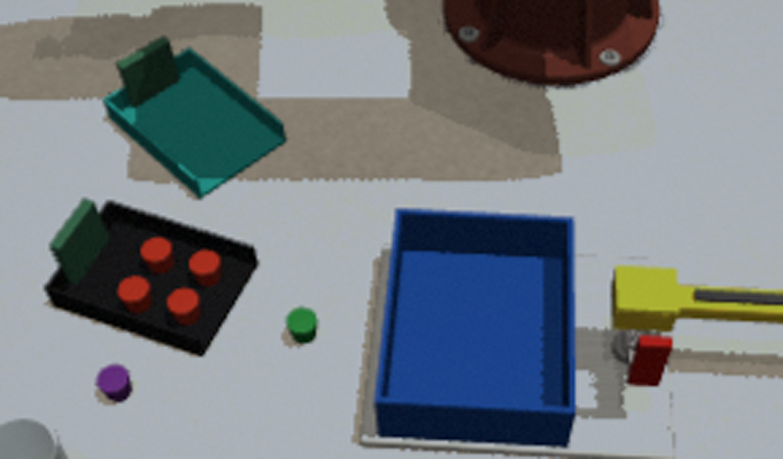

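The top view shows two trays: black with four red stoppers and a green handle at (400,236), and teal and empty at (420,324). The black one fits the description, and the enlarged scene crop confirms it. The green (335,225) and purple (393,185) stoppers are decoys. The station is yawed about 10°, with the tub at (266,232) and the red tab at (196,209).

```bash
cat >> h.py <<'E'
def Rz(a): c,s=np.cos(a),np.sin(a); return np.array([[c,-s,0],[s,c,0],[0,0,1]])
def Ry(a): c,s=np.cos(a),np.sin(a); return np.array([[c,0,s],[0,1,0],[-s,0,c]])
def Rx(a): c,s=np.cos(a),np.sin(a); return np.array([[1,0,0],[0,c,-s],[0,s,c]])
H=arm.hold_point_z
# tool axes in object frame: z down, y along +-object x
def T(s): return np.array([[0,s,0],[s,0,0],[0,0,-1.]])
def tcp(Rt,grip): return np.asarray(grip)+Rt[:,2]*H
E
python3 - <<'E'
from h import *
f=arm.grab_frame('top'); im=f['image'].astype(int)
m=((im[:,:,2]>im[:,:,0]+50)&(im[:,:,2]>im[:,:,1]+30)).astype(np.uint8)
n,l,st,_=cv2.connectedComponentsWithStats(m); k=1+st[1:,4].argmax()
p=np.argwhere(l==k)[:,::-1]; h=cv2.convexHull(p.astype(np.int32))[:,0]
W=np.array([ray(f,q,.072)[:2] for q in h]).astype(np.float32)*1000
print('tub rect mm',cv2.minAreaRect(W), 'corners',cv2.boxPoints(cv2.minAreaRect(W)).round(1).tolist())
d=(im.sum(2)<130)&(np.arange(420)[:,None]<275)&(np.arange(420)[:,None]>195)&(np.arange(560)>350)
n,l,st,_=cv2.connectedComponentsWithStats(d.astype(np.uint8)); k=1+st[1:,4].argmax()
h=cv2.convexHull(np.argwhere(l==k)[:,::-1].astype(np.int32))[:,0]
W=np.array([ray(f,q,.028)[:2] for q in h]).astype(np.float32)*1000
print('tray rect',cv2.minAreaRect(W))
# feasibility
psi=np.deg2rad(83.4); hd=np.array([.467,-.364,.042])
for s in (1,-1):
    Rt=Rz(psi)@T(s); print(s,'grasp',np.round(arm.ik(tcp(Rt,hd),Rt),0))
    for yw in (83.4,100,115):
      for th in (0,30,50,60,70):
        R=Rz(np.deg2rad(yw))@Ry(np.deg2rad(th)); lip=np.array([.475,-.02,.09]); g=lip+R@np.array([-.150,0,.038])
        q=arm.ik(tcp(R@T(s),g),R@T(s)); print(yw,th,g.round(2),None if q is None else np.round(q,0))
for s in (1,-1):
    for b in (0,-.3):
        yw=np.deg2rad(9.9); S=np.array([.473,.018,0]); g=S+Rz(yw)@(np.array([0,.335,.085])+Rx(b)@np.array([.077,-.2,.0285])); Rt=Rz(yw)@Rx(b)@T(s)
        q=arm.ik(tcp(Rt,g),Rt); print('latch',s,b,g.round(3),None if q is None else np.round(q,0))
E
```

```text
tub rect mm ((470.6443786621094, 17.806869506835938), (198.71783447265625, 158.9577178955078), 9.772782325744629) corners [[359.20001220703125, 79.30000305175781], [386.20001220703125, -77.4000015258789], [582.0999755859375, -43.70000076293945], [555.0999755859375, 113.0]]
tray rect ((469.2901611328125, -288.61663818359375), (161.78269958496094, 110.31012725830078), 82.65242767333984)
1 grasp [-45.  35. -14.  41.   0. -38.]
83.4 0 [ 0.46 -0.17  0.13] [-29.  19. -26.  46.   0. -22.]
83.4 30 [ 0.46 -0.13  0.2 ] [ -6.  16. -24.  50. -30.   0.]
83.4 50 [ 0.47 -0.09  0.23] [  8.  26. -17.  64. -48.  22.]
83.4 60 [ 0.47 -0.06  0.24] [ 14.  34. -11.  77. -54.  37.]
83.4 70 [ 0.47 -0.04  0.24] [ 19.  43.  -5.  92. -58.  54.]
100 0 [ 0.5  -0.17  0.13] [-26.  23. -19.  48.   0. -36.]
100 30 [ 0.49 -0.13  0.2 ] [ -6.  13. -29.  39. -29. -19.]
100 50 [ 0.49 -0.09  0.23] [  9.  17. -29.  42. -50.  -2.]
100 60 [ 0.48 -0.06  0.24] [ 16.  23. -27.  50. -60.  11.]
100 70 [ 0.48 -0.04  0.24] [ 22.  32. -22.  65. -67.  31.]
115 0 [ 0.54 -0.16  0.13] [-24.  26. -14.  50.   0. -49.]
115 30 [ 0.52 -0.12  
[... 734 characters left out ...]
-29.  42. -50. 178.]
100 60 [ 0.48 -0.06  0.24] [  16.   23.  -27.   50.  -60. -169.]
100 70 [ 0.48 -0.04  0.24] [  22.   32.  -22.   65.  -67. -149.]
115 0 [ 0.54 -0.16  0.13] [-24.  26. -14.  50.   0. 131.]
115 30 [ 0.52 -0.12  0.2 ] [ -7.  11. -33.  30. -25. 144.]
115 50 [ 0.5  -0.08  0.23] [  8.  10. -41.  20. -47. 155.]
115 60 [ 0.49 -0.06  0.24] [ 16.  13. -43.  18. -59. 162.]
115 70 [ 0.48 -0.03  0.24] [ 22.  19. -43.  20. -70. 172.]
latch 1 0 [0.526 0.164 0.114] [ 10.  26. -17.  47.   0.  90.]
latch 1 -0.3 [0.523 0.181 0.171] [ 21.  26.  -9.  58. -17. 101.]
latch -1 0 [0.526 0.164 0.114] [ 10.  26. -17.  47.   0. -90.]
latch -1 -0.3 [0.523 0.181 0.171] [ 21.  26.  -9.  58. -17. -79.]
```

```bash
python3 - <<'E'
from h import *
psi=np.deg2rad(83.); hd=np.array([.464,-.361,.042]); Rt=Rz(psi)@T(1); p=tcp(Rt,hd)
arm.set_gripper(.5,force=80)
arm.move_to(p+[0,0,.10],Rt); 
print(arm.move_l(p,v=.1,stop_force=8), arm.state()['tcp_pos'],p)
arm.set_gripper(0.); s=arm.state(); print(s['opening'],s['gripper_force'],s['time'])
arm.move_l(p+[0,0,.10],v=.1); s=arm.state(); print(s['force'],s['time'])
f=arm.grab_frame('scene')
save('lift',cv2.resize(f['image'][60:330,80:440],None,fx=2,fy=2))
E
```

```text
False [ 0.4643715  -0.36136879  0.02392416] [ 0.464  -0.361   0.0233]
0.13255825212048478 78.739492893219 5.2417
[ 0.1476987  -0.24639803 -2.41318896] 6.3917
```

View pics/lift.png

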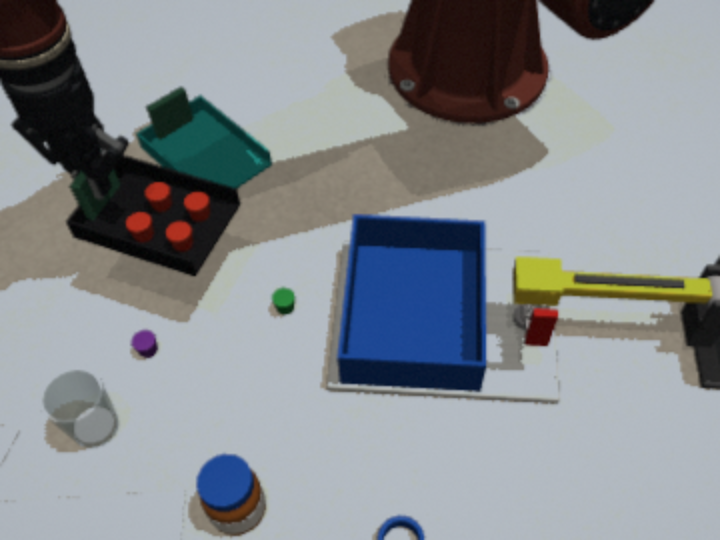

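Tray is level with all four stoppers in it, at about (155,215) in the crop. Now pouring.

```bash
cat >> h.py <<'E'
YS=np.deg2rad(9.8); S=np.array([.4706,.0178,0])
def sp(v): return S+Rz(YS)@np.asarray(v,float)
def pourpose(th,lip):
    R=Rz(YS+np.pi/2)@Ry(np.deg2rad(th)); Rt=R@T(1); return tcp(Rt,sp(lip)+R@np.array([-.150,0,.038])),Rt
E
python3 - <<'E'
from h import *
for th,y,z,v in ((0,-.03,.13,.15),(20,-.035,.10,.1),(38,-.035,.088,.06),(55,-.035,.082,.05),(68,-.03,.08,.06)):
    p,R=pourpose(th,[0,y,z]); arm.move_l(p,R,v=v); print(th,arm.state()['time'],arm.state()['force'].round(2) if hasattr(arm.state()['force'],'round') else arm.state()['force'])
arm.wait(.4)
f=arm.grab_frame('scene'); g=arm.grab_frame('top')
save('pour',np.hstack([cv2.resize(x['image'][100:310,180:460],(400,300)) for x in(f,g)]))
E
```

```text
0 7.9667 [ 0.11  0.07 -3.02]
20 8.4667 [ 0.89  0.77 -3.01]
38 9.2583 [-0.39 -0.48 -2.17]
55 10.2333 [ 0.18  0.22 -1.94]
68 11.025 [-0.41 -0.32 -1.98]
```

View pics/pour.png

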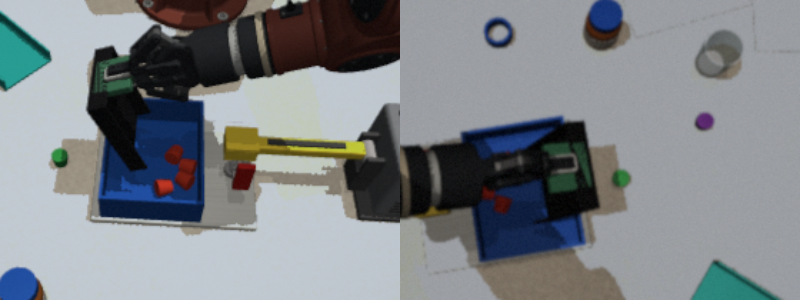

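All four stoppers lie in the tub (left panel, around (178,168)) and the tray is empty. Setting it back down.

```bash
python3 - <<'E'
from h import *
p,R=pourpose(40,[0,-.04,.11]); arm.move_l(p,R,v=.12)
p,R=pourpose(0,[0,-.06,.13]); arm.move_l(p,R,v=.15)
psi=np.deg2rad(83.); hd=np.array([.464,-.361,.042]); Rt=Rz(psi)@T(1); p=tcp(Rt,hd)
arm.move_l(p+[0,0,.06],Rt,v=.18)
arm.wait(.2)
print(arm.move_l(p+[0,0,.012],v=.1), arm.move_l(p-[0,0,.006],v=.02,stop_force=2.5), arm.state()['tcp_pos']-p)
arm.set_gripper(.45); arm.wait(.1)
arm.move_l(p+[0,0,.10],v=.15)
print(arm.state()['time'],arm.state()['opening'])
# approach tab
Rl=Rz(YS)@T(1); pl=tcp(Rl,sp([.065,.135,.1135]))
arm.set_gripper(.42)
arm.move_l(p+[0,0,.2],v=.25)
arm.move_to(pl+[0,0,.09],Rl)
s=arm.state(); f=arm.grab_frame('scene'); w=arm.grab_frame('wrist')
print(s['time'], arm.tip_of('tray',f)[:2])
Hc=np.array(w['hand_eye']); Rw=np.array(s['ee_rot']); Rcw=Rw@Hc[:3,:3]; tc=Rw@Hc[:3,3]+s['tcp_pos']
w2=dict(w); w2['R']=Rcw.T; w2['t']=-Rcw.T@tc
for q in ('latch_tab','socket'):
    for d in arm.tip_of(q,w)[:2]: 
        X=ray(w2,d['point'],.1135 if q=='latch_tab' else .085); print(q,d['p'],d['point'],'station',(Rz(-YS)@(X-S)).round(4))
save('pre',np.hstack([cv2.resize(x['image'],(400,300)) for x in(f,w)]))
E
```

```text
False True [-7.30273657e-05  1.55889499e-06  6.62895083e-04]
17.2667 0.4479383537148822
19.9583 [{'point': [184.8, 139.4], 'p': 0.85}, {'point': [169.5, 196.0], 'p': 0.55}]
latch_tab 0.75 [280.3, 219.9] station [0.0639 0.1339 0.1135]
socket 0.74 [184.7, 205.3] station [-0.0016  0.1355  0.085 ]
```

View pics/pre.png

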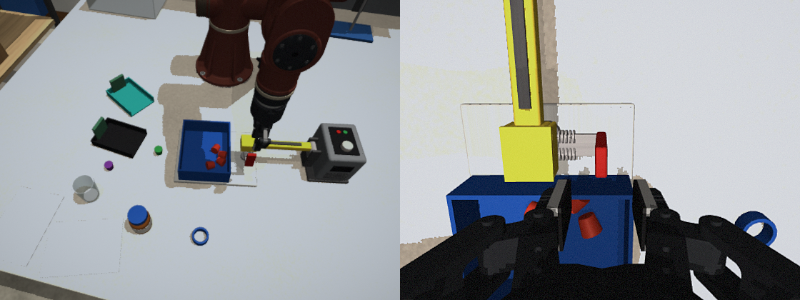

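Tray is flat on the bench (118,137), stoppers are in the tub, and the tab (601,155) is centred between the fingers. The wrist view matches the station pose to about 1–2 mm.

```bash
python3 - <<'E'
from h import *
Rl=Rz(YS)@T(1); g0=np.array([.0645,.1345,.1125])
print(arm.move_l(tcp(Rl,sp(g0)),v=.08,stop_force=8))
arm.set_gripper(0.,force=90); s=arm.state(); print(s['opening'],s['gripper_force'],s['force'])
f0=np.array(s['force'])
g0[0]+=.0125; arm.move_l(tcp(Rl,sp(g0)),Rl,v=.02); arm.wait(.15)
print('pull',(Rz(-YS)@(arm.state()['force']-f0)).round(2),arm.state()['opening'],arm.state()['time'])
hg=np.array([0,.335,.085]); r=g0-hg
for b in (.08,.16,.24,.32):
    Rb=Rx(-b); Rt=Rz(YS)@Rb@T(1); arm.move_l(tcp(Rt,sp(hg+Rb@r)),Rt,v=.04)
    print(b,(Rz(-YS)@(arm.state()['force']-f0)).round(2))
arm.wait(.5); s=arm.state(); print(s['time'],s['opening'],s['gripper_force'])
f=arm.grab_frame('scene'); w=arm.grab_frame('wrist')
for q in('socket','latch_tab'): print(q,arm.tip_of(q,f)[:1], pix(f,sp(hg+Rx(-.32)@[0,-.2,0])))
save('up',np.hstack([cv2.resize(f['image'][100:310,180:460],(400,300)),cv2.resize(w['image'],(400,300))]))
E
```

```text
False
0.10747264079336698 87.70586371421814 [-1.35512138 -1.19613566  5.04339878]
pull [-7.26  1.7   5.41] 0.10408501417704731 22.775
0.08 [-6.93 -1.35 -5.22]
0.16 [-6.3  -1.59 -4.86]
0.24 [-6.67 -1.46 -5.84]
0.32 [-7.17 -1.67 -4.77]
25.475 0.10374884718127776 87.84879684448242
socket [{'point': [357.1, 185.8], 'p': 0.56}] [357.60866892 186.19639926]
latch_tab [{'point': [305.8, 222.8], 'p': 0.72}] [357.60866892 186.19639926]
```

View pics/up.png

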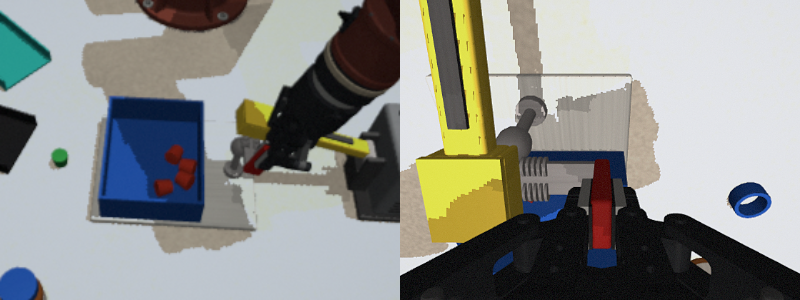

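Arm is up with the ball exposed, in the wrist view at (530,110), and the socket sits where 0.32 rad predicts. Checking the latch travel before I hand in.

```bash
python3 - <<'E'
from h import *
s=arm.state(); w=arm.grab_frame('wrist'); hg=np.array([0,.335,.085]); A=Rz(YS)@Rx(-.32); O=sp(hg)
Hc=np.array(w['hand_eye']); Rw=np.array(s['ee_rot']); Rc=A.T@Rw@Hc[:3,:3]; tc=A.T@(Rw@Hc[:3,3]+s['tcp_pos']-O)
w2=dict(w); w2['R']=Rc.T; w2['t']=-Rc.T@tc
for q,z in (('latch_tab',.0285),('socket',0)):
    for d in arm.tip_of(q,w)[:1]: print(q,d['p'],'in arm frame',ray(w2,d['point'],z).round(4))
# coupler right edge & tab edges on 560x420 image, coupler top z=.022, tab top z=.0445
im=w['image'].astype(int); red=(im[:,:,0]>110)&(im[:,:,1]<60)&(im[:,:,2]<60)
for row in (230,240,250):
    c=np.where(red[row,240:320])[0]+240; print('tab',[ray(w2,(x,row),.0445).round(4) for x in (c.min(),c.max()+1)])
yel=(im[:,:,0]>90)&(im[:,:,1]>80)&(im[:,:,2]<60)
for row in (240,260,280):
    c=np.where(yel[row,:250])[0]; print('coup',[ray(w2,(x,row),.022).round(4) for x in (c.min(),c.max()+1)])
print('grip pt',(A.T@(np.array(s['tcp_pos'])-Rw[:,2]*H-O)).round(4))
E
```

```text
latch_tab 0.66 in arm frame [ 0.0751 -0.2008  0.0285]
socket 0.85 in arm frame [ 0.0006 -0.2013  0.    ]Traceback (most recent call last):
  File "<stdin>", line 10, in <module>
    return umr_minimum(a, axis, None, out, keepdims, initial, where)
ValueError: zero-size array to reduction operation minimum which has no identity
```

The image gives roughly 9.5–12.5 mm of travel, close to the 9 mm threshold. I'll pull towards the stop to find the real travel, then repeat the seat-and-lift with margin.

```bash
python3 - <<'E'
from h import *
hg=np.array([0,.335,.085]); 
Rb=Rx(-.32); s=arm.state(); p=np.array(s['tcp_pos'])
ux=Rz(YS)[:,0]; f=[]
for k in range(1,5):
    st=arm.move_l(p+ux*.001*k,v=.01,stop_force=5); arm.wait(.1); s=arm.state(); f.append((k,st,round(float(np.dot(s['force'],ux)),2),round(float(np.dot(s['tcp_pos']-p,ux)*1000),2)))
    if st or f[-1][2]<-14: break
print(f,s['opening'],s['time'])
E
```

```text
[(1, False, -8.3, -1.44), (2, False, -8.94, -0.42), (3, False, -9.6, 0.47), (4, False, -9.26, 1.36)] 0.10422800758742228 27.3083
```

Under load the arm sags about 2.4 mm, so the first pull opened the latch only about 10 mm. Travel is now about 11.5 mm. Repeating with more pull for margin.

```bash
python3 - <<'E'
from h import *
hg=np.array([0,.335,.085]); g0=np.array([.0645+.0155,.1345,.1125]); r=g0-hg; ux=Rz(YS)[:,0]
def go(b,v):
    Rb=Rx(-b); Rt=Rz(YS)@Rb@T(1); arm.move_l(tcp(Rt,sp(hg+Rb@r)),Rt,v=v)
    s=arm.state(); print(b,'Fx',round(float(np.dot(s['force'],ux)),2),'Fz',round(s['force'][2],2),'x',(Rz(-YS)@(np.array(s['tcp_pos'])-S))[0].round(4))
for b in (.32,.2,.1,.04,.015): go(b,.04)
arm.wait(.4)
for b in (.1,.2,.33): go(b,.04)
arm.wait(.5)
f=arm.grab_frame('scene'); hs=arm.tip_of('socket',f)[:1]
print(hs,pix(f,sp(hg+Rx(-.33)@[0,-.2,0])),pix(f,sp(hg+Rx(-.24)@[0,-.2,0])),arm.state()['gripper_force'],arm.state()['time'])
save('fin',cv2.resize(f['image'][60:330,80:440],None,fx=2,fy=2))
E
```

```text
0.32 Fx -9.63 Fz 0.34 x 0.0771
0.2 Fx -10.18 Fz 0.54 x 0.0766
0.1 Fx -10.56 Fz -0.5 x 0.0764
0.04 Fx -10.09 Fz -1.03 x 0.0763
0.015 Fx -11.02 Fz 0.01 x 0.0763
0.1 Fx -9.95 Fz -0.39 x 0.0767
0.2 Fx -9.86 Fz 0.35 x 0.0768
0.33 Fx -9.89 Fz 0.6 x 0.0771
[{'point': [356.5, 182.4], 'p': 0.58}] [358.08201879 185.66760003] [354.1927769  190.42899369] 87.89704084396362 32.7083
```

View pics/fin.png

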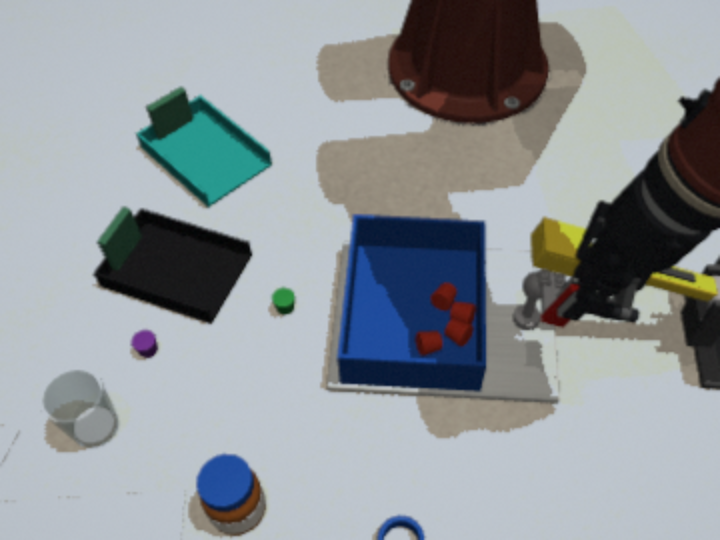

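The black tray is flat and empty (175,262), and the four stoppers are in the tub (450,320). The yellow arm is raised and held (560,245), and the jar, beaker and cap haven't moved. Handing in.

```bash
python3 -c "
from station import arm
print(arm.close_job())"
```

```text
the job is handed in; nothing more can be done
None
```

The job is handed in, with no verdict returned: the four stoppers are in the tub, the tray is flat on the bench, and the drive arm is held up at a commanded 0.33 rad by its latch tab, with the jar, beaker and cap untouched.

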